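# Open a two-part plaster casting box and hold its upper half up

## Robot

A 6-joint arm with a two-finger parallel gripper is mounted at the origin on the work surface. World frame = base frame: x ahead of the robot, y to its left, z up, the work surface at z = 0. Lengths are in mm, angles in rad, forces in N, time in s.
With the tool pointing down it reaches from about 400 to 925 mm from the base axis. Payload 12.5 kg.
Tool frame: the origin (TCP) lies between the finger pads, 19 mm behind the fingertips; this is the grasp point; z points along the fingers, y is the line along which they close (so a half turn about z gives the same grasp; the last joint's range is limited). The gripper opens to 95 mm and grips with 3 to 60 N. Pads are 20 mm wide; open, the fingers measure 119 mm over their backs; the gripper's body (75 mm by 180 mm) begins 59 mm behind the grasp point.
Start: joints at [-1.357, 0.491, 1.559, -0, 1.092, -0.106], TCP at [196.508, -593.32, 233.461] pointing down, gripper open.
Joint ranges: [-3.1, 3.1], [-0.84, 2.19], [0.05, 2.79], [-1.13, 4.28], [0.06, 2.93], [-2.69, 2.69]. Speed limits (rad/s): [2.22, 2.22, 2.79, 3.14, 3.14, 3.14].

## Interface

Orientations are given as [roll, pitch, yaw] about the fixed x, y, z axes, in that order (R = Rz(yaw) Ry(pitch) Rx(roll)).
In Python, from cell import env gives the robot as it stands.
- The arm moves only by the tool carry_out, never from a script. Its argument "series" is a list of rows, each a list of 4 numbers: the shift along the world's x, y, z normalised to -1 to 1, where 1 is 5 cm, then the turn about the world's z normalised to -1 to 1, where 1 is 6 degrees. In form: [[x, y, z, turn], ...]. A call has exactly 5 rows; each row shifts and turns the commanded pose from where the row before left it; what a row does not reach is not made up. A row lasts 1/10 s, in which the tool goes at most 50 mm and 8.59 degrees, less where a joint would pass 70% of its speed; a pose out of reach is approached as far as the arm can. A call with a number of a shift or a turn outside -1 to 1 is refused whole. A call with a gripper value outside its range is refused whole. "fingers" is the closure, from -1 (fully open) to 1 (shut), set as the call begins (left out, the last holds). The fingers move at their own pace and stop on an object; the grip force is fixed at half the most. Time passes only in rows, so rows that do not move let the fingers close, or fill a call up. It gives the time, the measured TCP pose, the force, the opening and the grip force at its end, in the units of the state.
- env.state(): the state, without advancing time (a new reading comes with each control period).
- env.read_camera(name): name is "scene" or "side" or "wrist"; returns the picture (384x512x3 uint8, red, green, blue); there is no depth.
- env.calibration(name): a dict with "K" (3x3 intrinsics, pixels), "pose" (4x4, takes a point from camera to world coordinates). Camera axes: x right, y down, z forward; pixel columns grow to the right and rows downward; lengths in mm; the calibration is good to about 2 mm. A picture is of the moment at which its call begins: read the wrist's pose just before it. calibration takes no time and is no camera call; for the wrist camera it gives the pose at the moment of the call.
- env.job_done(): hands the job in; it is judged then, once.
Trained networks look in the newest picture that a camera, given by its name, has taken for a name from the list of things; names that differ only in an ending like _2 or _b are one class to them, and where a whole thing is asked for, a point or a joint stands for the part that bears it (a point fixed in the world has none). Each returns a list of dicts, best first, with "conf" (0 to 1); they miss things now and then, are a little off and sometimes report something else, mostly with a low value. They report only what shows in the picture. A call takes as long as a camera call. They do not tell look-alikes from the thing itself.
- env.look_for(camera, label): "position" ([row, column] as shares, 0 to 1, of the picture: columns of its width, rows of its height, amid what is visible of it).
The state is a dict: "t": time; "joints": joint angles; "qvel": joint speeds; "tau": joint torques, N m; "eef_pos": TCP position; "tcp_rot": TCP orientation; "ft_force": force on the tool from outside, world axes, zero at the start; "moment": the same for the moment, N m; "opening": opening from 0.0 (shut) to 1.0 (fully open); "grip_force": force on a finger pad.
Only numpy, scipy, OpenCV 4.12 (cv2) and the standard library are available. Lean on these libraries where they do the work, as an engineer would, in place of code of your own. Each camera call takes 0.05 s, during which the arm holds its last target. There are 200 camera calls.

## Task

The plaster in the casting box has set: draw both red-knobbed bolts fully back, then take the upper half by its wooden handle, lift it straight up off the pins without tipping it, and hold it steady and level directly above the lower half, about 10 cm clear of it, so that the cast underneath can be inspected. The program finishes while still holding it up there. Leave the cast sitting in the lower half and do not disturb the other things on the bench.

Things in the scene. Friction and masses are not known exactly. Their poses are not given: they have to be found in the camera images.
- mould_base: Lower half of the casting box, fixed: plywood board 260 x 370 x 18 mm with a box 180 (x) x 150 (y) mm, flat top (parting face) at z = 48 mm; guide pins 10 mm thick, 20 mm tall on that face at x = +/-107 mm; at y = +/-(106 to 180) mm a block with a slide bolt whose two guide staples (tops z = 73 mm) stand at y = 112 and 172 mm. Origin: centre of underside, on the bench; yaw within 0.45 rad.
- mould_top: Upper half, loose, 0.55 to 0.95 kg: hollow open-bottomed wooden case 180 (x) x 150 (y) x 52 mm. Origin: centre of underside. Starts seated on the parting face (48 mm above the base's origin, axes parallel), a holed ear at each x end over a guide pin (2 mm play). A 6 mm steel ear at its foot on each y side (out to y = 100 mm) is held down by the bolts. See handle.
- handle (a point): Centre of the wooden handle bar of the upper half, 96 mm above that half's underside: bar 18 mm thick (y), 22 mm high (z), along x, with 92 mm free between two posts and 33 mm free height beneath the bar. It lies over the centre of mass.
- bolt_left (a joint): Slide bolt on the base's +y side. 0 = fully shut (rod 20 mm over the ear), 0.032 m = fully drawn, against its stop; grows as the knob moves outward, along the base's +y. Stays where it is left; friction about 2.5 N.
- bolt_right (a joint): Slide bolt on the base's -y side, the same, but it opens along the base's -y.
- bolt_left_knob (a point): Middle of the upright red knob of the left (+y) bolt: a cylinder 18 mm in diameter and 29 mm high, standing 90 mm above the bench at its middle (z = 75 to 104 mm) and, with the bolt shut, 125 mm from the base's centre line. The case's wall is 50 mm inward of it.
- bolt_right_knob (a point): Middle of the upright red knob of the right (-y) bolt, the same.
- cast: White plaster rosette on a 110 x 90 x 14 mm plaque, 38 mm high in all, 0.3 kg, loose; hidden under the upper half at first. Origin: centre of its underside. It lies in a 12 mm deep recess of the lower half, centred, its underside 36 mm above the base's origin, with 3 mm play.
- brush: Bystander: flat brush, 200 mm, lying along the far side of the base board. Origin under its middle.
- plaster_knife: Bystander: plaster knife (wooden handle, steel blade), 220 mm long, 16 mm high, lying on the bench along the base board's -y edge. Origin under its middle.
- tub: Bystander: white tub with a blue lid, 96 mm in diameter, 105 mm high. Origin: centre of its underside.
- bowl: Bystander: blue mixing bowl, 150 mm in diameter, 65 mm high. Origin: centre of its underside.
- hammer: Bystander: hammer, 280 mm long, lying. Origin under its middle.
- tool_pot: Bystander: black pot, 84 mm in diameter, of modelling tools, 210 mm high in all. Origin: centre of its underside.
- figure: Bystander: white plaster figure, 68 mm in diameter, 175 mm high. Origin: centre of its underside.
Not all that is in view belongs to the job. Several things have the shape of the mould_top; the one meant has the colours described above.

How it is judged:
By the outcome, as a careful person would: the job done as asked, in the order asked, and still so for the second after the job is handed in, while the arm keeps its last pose, push and grip.
It also fails if it takes over 58 s, if anything falls off the work surface, if the arm or the gripper's body presses on something with over 40 N, if the wrist force passes 120 N, or if a joint passes its speed limit or range.

## Working session

There is one attempt and no reset: what is moved stays moved. The work goes in short steps, Python scripts to look and compute and a tool call to move; the robot and the scene stay as the last step left them, time stands still between calls to the robot, and variables do not carry over. Pictures are saved under pics/ and viewed, at most 10 in all, crops included, and the job is handed in when it is done.

Besides the shell and the picture viewer there is one more tool, called after "Call:" as name(argument=value, ...), one argument or row to a line, values as JSON. carry_out: Moves the arm, as the interface text tells. Its arguments: {"type":"object","properties":{"series":{"type":"array","items":{"type":"array","items":{"type":"number","minimum":-1,"maximum":1}}},"fingers":{"type":"number"}},"required":["series"]}

```bash
mkdir -p pics; ls
cat > h.py <<'E'
import numpy as np, cv2
from cell import env
def snap(c,name=None):
    T=env.calibration(c); im=env.read_camera(c)
    if name: cv2.imwrite(f'pics/{name}.png',im[:,:,::-1])
    return im,T
def ray(T,px): # px=(col,row)
    K=np.array(T['K']);P=np.array(T['pose'])
    d=P[:3,:3]@np.linalg.solve(K,[px[0],px[1],1.]); return P[:3,3],d/np.linalg.norm(d)
def tri(rs):
    A=np.zeros((3,3));b=np.zeros(3)
    for o,d in rs:
        M=np.eye(3)-np.outer(d,d);A+=M;b+=M@o
    p=np.linalg.solve(A,b)
    return p,[np.linalg.norm((np.eye(3)-np.outer(d,d))@(p-o)) for o,d in rs]
def atz(r,z): o,d=r; return o+d*(z-o[2])/d[2]
def proj(T,p):
    P=np.linalg.inv(np.array(T['pose']));q=np.array(T['K'])@(P[:3,:3]@p+P[:3,3]);return q[:2]/q[2]
E
python3 - <<'E'
from h import *
a,T=snap('scene');b,U=snap('side')
cv2.imwrite('pics/s1.png',cv2.resize(np.vstack([a]),(800,600))[:,:,::-1])
cv2.imwrite('pics/s2.png',cv2.resize(b,(800,600))[:,:,::-1])
for c,X in(('scene',T),('side',U)):
    print(c,np.round(X['pose'],2).tolist())
    for l in['mould_top','mould_base','handle','bolt_left_knob','bolt_right_knob']:
        print(l,[(np.round([r['position'][1]*512,r['position'][0]*384]).tolist(),round(r['conf'],2)) for r in env.look_for(c,l)])
print(env.state())
E
```

```text
pics
scene [[0.72, 0.61, -0.34, 970.52], [0.69, -0.62, 0.36, -584.87], [0.01, -0.5, -0.87, 1360.72], [0.0, 0.0, 0.0, 1.0]]
mould_top [([145.0, 205.0], 0.94), ([275.0, 196.0], 0.89)]
mould_base [([276.0, 195.0], 0.67), ([265.0, 221.0], 0.66), ([314.0, 227.0], 0.6)]
handle [([274.0, 196.0], 0.89), ([146.0, 206.0], 0.79), ([364.0, 110.0], 0.71)]
bolt_left_knob [([298.0, 173.0], 0.58)]
bolt_right_knob [([248.0, 223.0], 0.56)]
side [[1.0, -0.0, 0.03, 425.73], [-0.02, -0.64, 0.77, -1299.28], [0.02, -0.77, -0.64, 1131.89], [0.0, 0.0, 0.0, 1.0]]
mould_top [([282.0, 192.0], 0.8), ([309.0, 134.0], 0.55)]
mould_base [([280.0, 226.0], 0.89)]
handle [([177.0, 274.0], 0.77), ([282.0, 193.0], 0.67)]
bolt_left_knob [([279.0, 166.0], 0.5)]
bolt_right_knob [([281.0, 193.0], 0.48)]
{'t': 0.6, 'joints': array([-1.35659632e+00,  4.90882568e-01,  1.55892331e+00,  2.93270324e-05,
        1.09169451e+00, -1.05583741e-01]), 'qvel': array([-1.65595513e-04,  5.30126488e-04,  5.98559843e-04,  1.67057337e-03,
       -8.46778536e-05,  4.00598433e-04]), 'tau': array([-2.51212459e-04, -6.12207127e+01, -2.58358598e+01,  6.92492165e-02,
        4.45641868e-02, -1.57385375e-05]), 'eef_pos': array([ 196.51458276, -593.3081058 ,  233.46373795]), 'tcp_rot': array([ 3.14149816e+00, -1.61580796e-05,  3.19770227e-01]), 'ft_force': array([ 0.65108054,  0.70415917, -0.59581347]), 'moment': array([0.07476232, 0.00805033, 0.01347954]), 'grip_force': 0.0, 'opening': 0.9974007173670792}
```

View pics/s1.png

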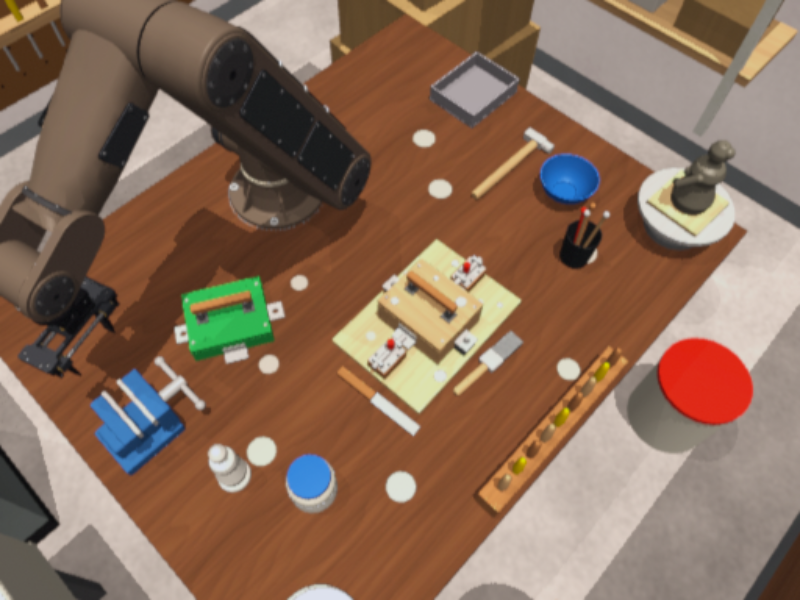

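View pics/s2.png

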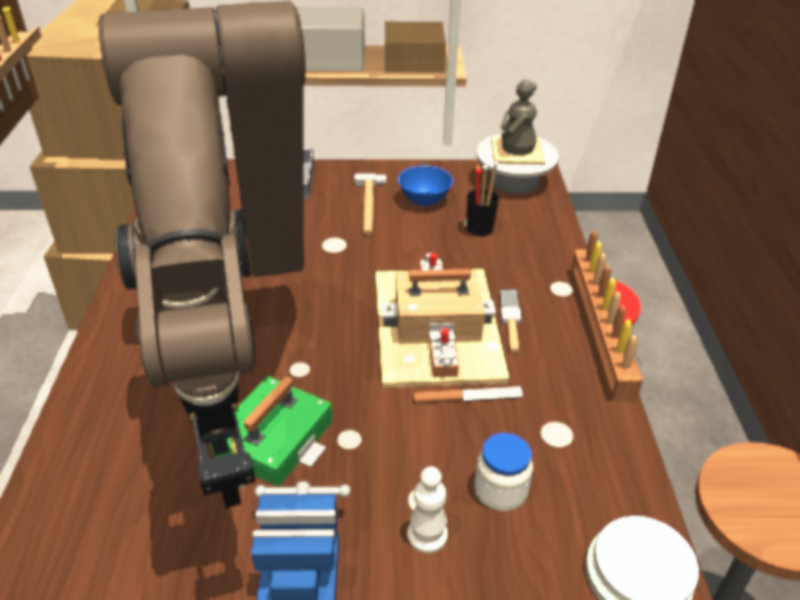

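The candidates for the upper half are the wooden case on the base board (scene 800-px (430,305), side (440,300)) and the loose green case (scene (230,318), side (283,425)). I choose the wooden one, since it is on the base with red knobs at scene (390,344) and (466,267). Next I triangulate the knobs and handle and check a close crop.

Run:
```python
from h import *
a,T=snap('scene');b,U=snap('side')
def red(im,c,r=10):
    x,y=[int(v*.64) for v in c]; h=cv2.cvtColor(im,cv2.COLOR_RGB2HSV)[y-r:y+r,x-r:x+r].astype(int)
    m=((h[...,0]<5)|(h[...,0]>174))&(h[...,1]>190)&(h[...,2]>90)
    ys,xs=np.nonzero(m);return np.array([xs.mean()+x-r,ys.mean()+y-r]),len(xs)
K={}
for n,c,d in(('R',(390,344),(446,337)),('L',(466,267),(433,258))):
    p,q=red(a,c),red(b,d);X,e=tri([ray(T,p[0]),ray(U,q[0])]);K[n]=X;print(n,p,q,X,e, atz(ray(T,p[0]),93)[:2],atz(ray(U,q[0]),93)[:2])
hp=[274.5,196];print('handle z144',atz(ray(T,(274.5,187)),144),atz(ray(U,(440*.64,275*.64)),144))
d=K['L']-K['R'];print('yaw',np.arctan2(-d[0],d[1]),np.linalg.norm(d),(K['L']+K['R'])/2)
x,y=275,196
cr=np.hstack([cv2.resize(a[y-50:y+50,x-65:x+65],(400,308),interpolation=2),cv2.resize(b[y-55:y+45,x-60:x+70],(400,308),interpolation=2)])
cv2.imwrite('pics/crop1.png',cr[:,:,::-1])
```

```text
R (array([249.8125, 219.75  ]), 16) (array([284.125 , 214.6875]), 16) [ 550.17733154 -144.13276401   89.51762943] [np.float64(1.2115099851807825), np.float64(1.211509985180817)] [ 550.21811879 -144.60357134] [ 550.64263844 -149.11311508]
L (array([297.93333333, 170.66666667]), 15) (array([277.05882353, 164.82352941]), 17) [540.95561239 109.20905579  99.77667762] [np.float64(0.6512949382052238), np.float64(0.6512949382053332)] [538.03923598 113.39434393] [542.17428054 117.73866432]
handle z144 [541.79226931 -18.16771568 144.        ] [548.26109959 -14.38877119 144.        ]
yaw 0.03638423974420859 253.71709803013385 [545.56647197 -17.46185411  94.64715352]
```

View pics/crop1.png

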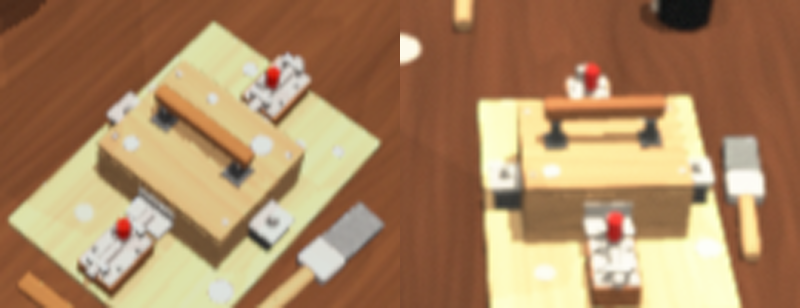

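The crop confirms it: the wooden case sits on the light board, with a brown handle and two red knobs. The base centre is about (545,-17) and its yaw about 0.04. Now I move over it, turning 90° so the closed fingers can later push the knobs.

Call:
carry_out(
  series=[
    [0, 0, 0.7, 0],
    [0, 0, 0.7, 0],
    [0, 0, 0.7, 0],
    [0, 0, 0.7, 0],
    [0, 0, 0.6, 0],
  ],
  fingers=1,
)

```text
t: 1.2
eef_pos: [196.5, -593.2, 405.6]
tcp_rot: [3.14, 0.0, 0.32]
ft_force: [0.9, 0.5, 0.3]
opening: 0.635
grip_force: 0.0
```

Call:
carry_out(
  series=[
    [0.45, 0.75, 0, 0.8],
    [0.45, 0.75, 0, 0.8],
    [0.45, 0.75, 0, 0.8],
    [0.45, 0.75, 0, 0.8],
    [0.45, 0.75, 0, 0.8],
  ],
)

```text
t: 1.7
eef_pos: [309.5, -404.2, 403.6]
tcp_rot: [3.141, 0.0, 0.742]
ft_force: [0.2, -0.9, 0.4]
opening: 0.216
grip_force: 0.0
```

Call:
carry_out(
  series=[
    [0.45, 0.75, 0, 0.8],
    [0.45, 0.75, 0, 0.8],
    [0.45, 0.75, 0, 0.8],
    [0.45, 0.75, 0, 0.8],
    [0.45, 0.75, 0, 0.8],
  ],
)

```text
t: 2.2
eef_pos: [422.0, -216.6, 403.7]
tcp_rot: [3.141, 0.0, 1.161]
ft_force: [0.1, -1.4, -0.3]
opening: 0.007
grip_force: 0.0
```

Call:
carry_out(
  series=[
    [0.45, 0.75, 0, 0.8],
    [0.45, 0.75, 0, 0.8],
    [0.45, 0.75, 0, 0.8],
    [0.2, 0.3, 0, 0.5],
    [0, 0, 0, 0],
  ],
)

```text
t: 2.7
eef_pos: [499.8, -89.0, 403.3]
tcp_rot: [-3.142, -0.0, 1.465]
ft_force: [-0.7, -0.8, 0.1]
opening: 0.004
grip_force: 0.0
```

Run:
```python
from h import *
w,W=snap('wrist','w1')
print(np.round(W['pose'],3).tolist(),env.state()['eef_pos'],env.state()['tcp_rot'])
for l in['handle','bolt_left_knob','bolt_right_knob']:
    print(l,[(np.round([r['position'][1]*512,r['position'][0]*384]).tolist(),round(r['conf'],2)) for r in env.look_for('wrist',l)])
```

```text
[[0.994, -0.102, -0.026, 507.217], [-0.105, -0.962, -0.253, -17.544], [0.001, 0.254, -0.967, 553.697], [0.0, 0.0, 0.0, 1.0]] [499.19169659 -90.13274061 403.32854417] [-3.14144614e+00  1.29817985e-04  1.46256981e+00]
handle [([283.0, 111.0], 0.94), ([136.0, 291.0], 0.62)]
bolt_left_knob [([270.0, 24.0], 0.58)]
bolt_right_knob [([288.0, 194.0], 0.84)]
```

View pics/w1.png

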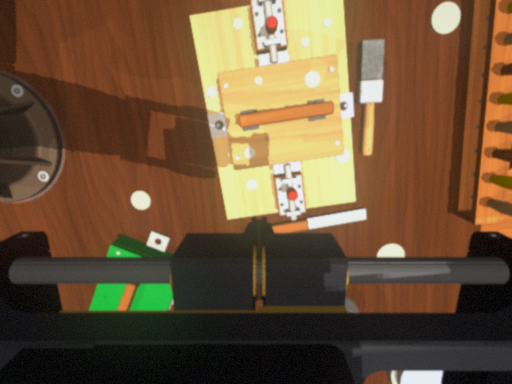

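The wrist view shows the left knob at (271,23), the right knob at (292,195), the handle bar from (243,121) to (332,107), and the knife just below the board. I triangulate these with the scene and side views.

```bash
cat >> h.py <<'E'
def red(im,c,r=12):
    x,y=map(int,c);y0=max(y-r,0);x0=max(x-r,0);h=cv2.cvtColor(im,cv2.COLOR_RGB2HSV)[y0:y+r,x0:x+r].astype(int)
    m=((h[...,0]<5)|(h[...,0]>174))&(h[...,1]>190)&(h[...,2]>90)
    ys,xs=np.nonzero(m);return np.array([xs.mean()+x0,ys.mean()+y0])
def orange(im,c,rx,ry):
    x,y=c;h=cv2.cvtColor(im,cv2.COLOR_RGB2HSV)[y-ry:y+ry,x-rx:x+rx].astype(int)
    m=(h[...,0]<14)&(h[...,0]>5)&(h[...,1]>175)&(h[...,2]>120)
    ys,xs=np.nonzero(m);p=np.float32(np.c_[xs,ys])
    return cv2.minAreaRect(p)[0]+np.array([x-rx,y-ry]),cv2.fitLine(p,cv2.DIST_L2,0,.01,.01).ravel()[:2],len(xs)
E
python3 - <<'E'
from h import *
w,W=snap('wrist');a,T=snap('scene');b,U=snap('side')
K={}
for n,x,y,z in(('R',(292,195),(250,220),(284,214)),('L',(271,23),(298,171),(277,165))):
    r=[ray(W,red(w,x)),ray(T,red(a,y)),ray(U,red(b,z))];X,e=tri(r);K[n]=atz(r[0],95);print(n,red(w,x),X,np.round(e,1),K[n])
c,d,n=orange(w,(286,113),60,22);print(c,d,n)
p=atz(ray(W,c),150);q=atz(ray(W,c+20*d),150)-p;print('handle',p,np.arctan(q[1]/q[0]))
print(tri([ray(W,c),ray(T,(274.5,187)),ray(U,(281.6,176))]))
d=K['L']-K['R'];print('yaw',np.arctan2(-d[0],d[1]),np.linalg.norm(d),(K['L']+K['R'])/2, env.state()['eef_pos'])
E
```

```text
R [nan nan] [nan nan nan] [nan nan nan] [nan nan nan]
L [nan nan] [nan nan nan] [nan nan nan] [nan nan nan]
[284.  112.5] [ 0.97578955 -0.21871147] 2
handle [542.67818621 -14.75252071 150.        ] 0.10167317250271367
(array([544.47066412, -16.84086568, 145.69296408]), [np.float64(2.56383825129189), np.float64(2.9600139107574734), np.float64(3.558579821041762)])
yaw nan nan [nan nan nan] [498.6338514  -91.65039731 403.58979951]h.py:22: RuntimeWarning: Mean of empty slice.
  ys,xs=np.nonzero(m);return np.array([xs.mean()+x0,ys.mean()+y0])
  ret = ret.dtype.type(ret / rcount)
```

```bash
cat >> h.py <<'E'
def blob(im,c,rx,ry,lo,hi):
    x,y=map(int,c);y0=max(y-ry,0);x0=max(x-rx,0);p=im[y0:y+ry,x0:x+rx].astype(float)
    g=p[...,1]/(p[...,0]+1);b=p[...,2]/(p[...,0]+1)
    m=(g>=lo)&(g<hi)&(b<.4)&(p[...,0]>90);n,l,s,ce=cv2.connectedComponentsWithStats(m.astype(np.uint8))
    if n<2: return np.array([np.nan]*2),np.zeros((0,2))
    k=1+np.argmax(s[1:,4]);ys,xs=np.nonzero(l==k);return np.array([xs.mean()+x0,ys.mean()+y0]),np.float32(np.c_[xs+x0,ys+y0])
def red(im,c,r=12): return blob(im,c,r,r,0,.33)[0]
def bar(im,c,rx,ry):
    _,p=blob(im,c,rx,ry,.33,.56);R=cv2.minAreaRect(p);return np.array(R[0]),cv2.fitLine(p,cv2.DIST_L2,0,.01,.01).ravel()[:2],R[1]
E
cat > m.py <<'E'
from h import *
import sys
w,W=snap('wrist');a,T=snap('scene');b,U=snap('side')
print(env.state()['eef_pos'],w[195,292],w[112,290],w[90,260])
K={}
for n,x,y,z in(('R',(292,195),(250,220),(284,214)),('L',(271,23),(298,171),(277,165))):
    r=[ray(W,red(w,x)),ray(T,red(a,y)),ray(U,red(b,z))];X,e=tri(r);K[n]=atz(r[0],95);print(n,red(w,x),X,np.round(e,1),K[n])
c,d,n=bar(w,(286,113),60,22);print(c,d,n)
p=atz(ray(W,c),152);q=atz(ray(W,c+20*d),152)-p;print('handle',p,np.arctan(q[1]/q[0]))
print(tri([ray(W,c),ray(T,(274.5,187)),ray(U,(281.6,176))]))
d=K['L']-K['R'];print('yaw',np.arctan2(-d[0],d[1]),np.linalg.norm(d),(K['L']+K['R'])/2)
E
python3 m.py
```

```text
[498.81427942 -91.30140847 403.55612024] [240  99  71] [227 145  77] [239 202 121]
R [nan nan] [nan nan nan] [nan nan nan] [nan nan nan]
L [nan nan] [nan nan nan] [nan nan nan] [nan nan nan]Traceback (most recent call last):
  File "m.py", line 8, in <module>
    c,d,n=bar(w,(286,113),60,22);print(c,d,n)
          ~~~^^^^^^^^^^^^^^^^^^^
  File "h.py", line 36, in bar
    _,p=blob(im,c,rx,ry,.33,.56);R=cv2.minAreaRect(p);return np.array(R[0]),cv2.fitLine(p,cv2.DIST_L2,0,.01,.01).ravel()[:2],R[1]
                                   ~~~~~~~~~~~~~~~^^^
cv2.error: OpenCV(4.12.0) /io/opencv/modules/imgproc/src/convhull.cpp:143: error: (-215:Assertion failed) total >= 0 && (depth == CV_32F || depth == CV_32S) in function 'convexHull'
```

```bash
sed -i 's/0,\.33)\[0\]/0,.48)[0]/; s/\.33,\.56)/.45,.72)/; s/(b<\.4)/(b<.5)/' h.py; python3 m.py; python3 -c "
from h import *
a=cv2.imread('pics/w1.png')[:,:,::-1];print(a[195,292],a[112,290],a[90,260]);w,_=snap('wrist','w2');print(w[188:200:2,286:298:2].tolist())"
```

```text
[498.93736244 -91.00269438 403.49089052] [240  97  72] [226 141  73] [239 204 125]
R [292.74074074 193.12962963] [ 551.03938651 -145.9476284    93.23610331] [0.3 1.1 1. ] [ 551.0330831  -145.20387699   95.        ]
L [270.93333333  20.05555556] [540.33212827 114.71025301  95.60994314] [1.8 2.  1.3] [540.32641553 116.72519799  95.        ]
[285.67947388 111.67921448] [ 0.9879198  -0.15496603] (13.496796607971191, 96.47630310058594)
handle [545.10841912 -13.57525146 152.        ] 0.03940335217852455
(array([545.36053129, -16.27247317, 145.57667446]), [np.float64(2.8203980813489578), np.float64(3.99641008686651), np.float64(2.7092021508266737)])
yaw 0.04085346541265503 262.1478076348522 [545.67974932 -14.2393395   95.        ]
[239  94  69] [233 149  78] [238 207 124]
[[[175, 163, 143], [126, 95, 75], [127, 81, 58], [139, 83, 63], [144, 90, 72], [201, 189, 188]], [[169, 152, 139], [127, 85, 63], [159, 82, 60], [214, 87, 64], [222, 90, 66], [200, 120, 112]], [[194, 185, 184], [149, 89, 72], [225, 89, 63], [239, 97, 71], [239, 97, 69], [234, 95, 73]], [[223, 224, 227], [180, 121, 105], [236, 96, 72], [240, 99, 72], [239, 95, 69], [239, 99, 73]], [[231, 233, 238], [175, 143, 132], [227, 94, 72], [239, 94, 72], [239, 97, 71], [235, 116, 102]], [[235, 237, 242], [180, 174, 167], [196, 149, 131], [221, 137, 122], [221, 134, 116], [222, 200, 199]]]
```

Knobs are at about R (551,-146) and L (540.5,115), z about 95. The base centre is (545.6,-14.5) and yaw 0.04. The gripper goes down to hover inside the right knob.

Call:
carry_out(
  series=[
    [0.3, -0.1, -0.8, 0.5],
    [0.3, -0.1, -0.8, 0.5],
    [0.3, -0.1, -0.8, 0.4],
    [0.1, -0.1, -0.8, 0],
    [0, 0, -0.8, 0],
  ],
)

```text
t: 3.9
eef_pos: [549.5, -111.2, 201.7]
tcp_rot: [3.141, 0.0, 1.608]
ft_force: [1.1, 0.3, -0.8]
opening: 0.004
grip_force: 0.0
```

Call:
carry_out(
  series=[
    [0, 0, 0, 0],
    [0, 0, 0, 0],
    [0, 0, 0, 0],
    [0, 0, 0, 0],
    [0, 0, 0, 0],
  ],
)

```text
t: 4.4
eef_pos: [549.4, -110.9, 205.0]
tcp_rot: [3.139, 0.001, 1.608]
ft_force: [-0.2, 0.5, 0.3]
opening: 0.003
grip_force: 0.0
```

Run:
```python
from h import *
w,W=snap('wrist','w3');s=env.state();print(s['eef_pos'],s['tcp_rot'],s['ft_force'])
for n,p in(('R',(551,-146,104)),('L',(540.5,115,104)),('tipwrong',(550.5,-111,90))): print(n,proj(W,np.array(p)))
```

```text
[ 549.24869643 -110.84855905  204.61433673] [3.13976299e+00 6.40726783e-04 1.60789887e+00] [-0.39457408  0.08512801  0.23477851]
R [258.51489719 234.86296703]
L [ 257.33236706 -101.31639999]
tipwrong [259.2854729  195.82565209]
```

View pics/w3.png

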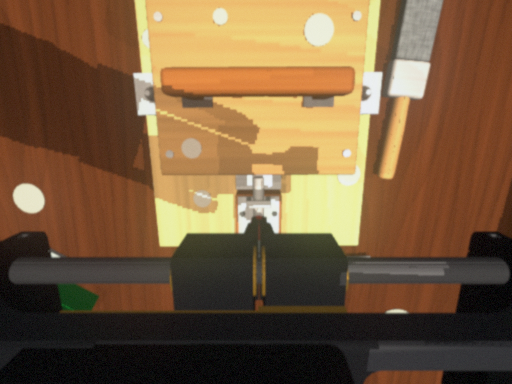

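The case's near edge shows at row 175, the bar spans columns 162 to 354 at row 81, and the knob is hidden behind the fingers. The two wrist heights will refine the base centre.

Run:
```python
from h import *
w,W=snap('wrist')
print('wall top',atz(ray(W,(258,175)),100),'L',atz(ray(W,(161,175)),100),'R',atz(ray(W,(358,175)),100))
c,d,n=bar(w,(258,82),120,26);r=ray(W,c);p=atz(r,155);q=atz(ray(W,c+40*d),155)-p;print(c,n,p,np.arctan(q[1]/q[0]))
P=np.array([[0.994,-.102,-.026,507.217],[-.105,-.962,-.253,-17.544],[.001,.254,-.967,553.697],[0,0,0,1]])
print(tri([r,ray({'K':W['K'],'pose':P},(286.2,112))]))
print('pins holes',[atz(ray(W,x),58)[:2] for x in((148,92),(369,92))])
```

```text
wall top [548.24368315 -88.36949221 100.        ] L [459.20510361 -91.61989833 100.        ] R [640.2376482  -85.01119799 100.        ]
[255.5  87. ] (40.0, 197.0) [543.97661563 -18.14772765 155.        ] 0.05117319654449492
(array([545.74165925, -13.51193904, 134.20731056]), [np.float64(3.1730433973565386), np.float64(3.1730433973566603)])
pins holes [array([436.26859867, -16.71647468]), array([655.99738823,  -8.50311025])]
```

Base centre (546.2,-13.2) and yaw 0.038 agree across the views. I descend between the case wall (-88) and the knob (-129) to z about 98.

Call:
carry_out(
  series=[
    [0, 0, -0.6, 0],
    [0, 0, -0.6, 0],
    [0, 0, -0.5, 0],
    [0, 0, -0.3, 0],
    [0, 0, -0.1, 0],
  ],
)

```text
t: 5.0
eef_pos: [548.6, -110.7, 97.2]
tcp_rot: [-3.14, -0.001, 1.608]
ft_force: [-0.2, -0.0, -0.1]
opening: 0.002
grip_force: 0.0
```

Call:
carry_out(
  series=[
    [0, -0.1, 0, 0],
    [0, -0.1, 0, 0],
    [0, -0.1, 0, 0],
    [0, 0, 0, 0],
    [0, 0, 0, 0],
  ],
)

```text
t: 5.5
eef_pos: [549.1, -126.1, 98.9]
tcp_rot: [3.141, 0.0, 1.607]
ft_force: [0.0, 0.0, 1.1]
opening: 0.006
grip_force: 0.0
```

Call:
carry_out(
  series=[
    [0, -0.1, 0, 0],
    [0, -0.1, 0, 0],
    [0, -0.1, 0, 0],
    [0, -0.1, 0, 0],
    [0, 0, 0, 0],
  ],
)

```text
t: 6.0
eef_pos: [549.0, -146.6, 98.4]
tcp_rot: [-3.142, 0.0, 1.607]
ft_force: [0.3, 0.3, 0.0]
opening: 0.007
grip_force: 0.0
```

Call:
carry_out(
  series=[
    [0, -0.1, 0, 0],
    [0, -0.1, 0, 0],
    [0, -0.1, 0, 0],
    [0, 0, 0, 0],
    [0, 0, 0, 0],
  ],
)

```text
t: 6.5
eef_pos: [548.6, -152.3, 98.4]
tcp_rot: [-3.139, -0.012, 1.607]
ft_force: [11.7, 66.8, 13.0]
opening: 0.006
grip_force: 33.1
```

67 N at -152 means the finger edge is at about -162, which matches the stop (-161). I back off immediately and check.

Call:
carry_out(
  series=[
    [0, 0.3, 0, 0],
    [0, 0.3, 0, 0],
    [0, 0.2, 0, 0],
    [0, 0, 0.2, 0],
    [0, 0, 0.6, 0],
  ],
)

```text
t: 7.0
eef_pos: [548.1, -121.0, 137.4]
tcp_rot: [-3.138, -0.001, 1.608]
ft_force: [-0.3, -0.1, 0.8]
opening: 0.006
grip_force: 0.0
```

Call:
carry_out(
  series=[
    [0, 0.4, 1, 0],
    [0, 0.4, 1, 0],
    [0, 0.9, 0, 0],
    [0, 0.9, 0, 0],
    [0, 0.9, 0, 0],
  ],
)

```text
t: 7.5
eef_pos: [549.0, 51.8, 232.6]
tcp_rot: [3.14, 0.0, 1.606]
ft_force: [0.5, 0.1, 0.0]
opening: 0.004
grip_force: 0.0
```

Run:
```python
from h import *
w,W=snap('wrist');a,T=snap('scene');b,U=snap('side');print(env.state()['eef_pos'],env.state()['ft_force'])
C=np.array([546.2,-13.2]);
for s in(0,32):
    print([np.round(proj(X,np.array([C[0]+.038*(125+s),C[1]-125-s,92]))) for X in(T,U)])
for l,A,X in(('scene',a,T),('side',b,U)):
    P=proj(X,np.array([551.6,-154,92]));q=red(A,P,14);print(l,P,q,atz(ray(X,q),92))
x,y=275,196
cr=np.hstack([cv2.resize(a[y-50:y+50,x-65:x+65],(400,308),interpolation=2),cv2.resize(b[y-55:y+45,x-60:x+70],(400,308),interpolation=2)])
cv2.imwrite('pics/crop2.png',cr[:,:,::-1])
```

```text
[548.95771537  52.67244994 232.09603288] [ 0.13020177 -0.59665641  0.36189376]
[array([251., 219.]), array([284., 213.])]
[array([245., 225.]), array([285., 219.])]
scene [248.13488203 221.97594228] [244.5 225. ] [ 550.70546775 -170.27391122   92.        ]
side [284.50923007 215.95772656] [284.96774194 219.90322581] [ 551.86168398 -172.38227072   92.        ]
```

View pics/crop2.png

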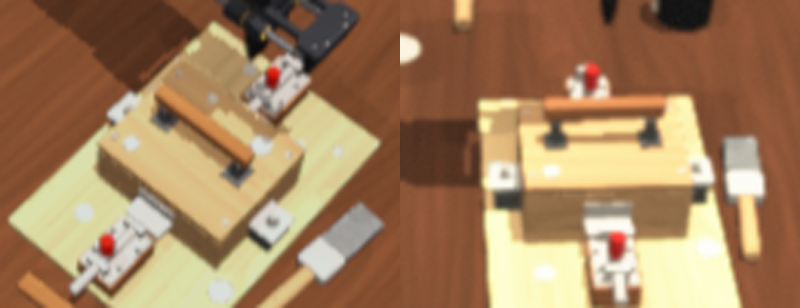

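The right bolt is fully drawn: its knob is at scene (244.5,225) against (245,225) predicted. Now the left bolt: descend at y = 82, then push, expecting the stop at a finger centre of about 124.

Call:
carry_out(
  series=[
    [-0.1, 0.5, 0, 0],
    [-0.04, 0.08, -0.4, 0],
    [0, 0, -0.8, 0],
    [0, 0, -0.7, 0],
    [0, 0, 0, 0],
  ],
)

```text
t: 8.15
eef_pos: [540.6, 78.7, 133.3]
tcp_rot: [-3.135, 0.0, 1.606]
ft_force: [-0.1, 0.1, 0.7]
opening: 0.002
grip_force: 0.0
```

Call:
carry_out(
  series=[
    [0, 0, 0, 0],
    [0, 0, 0, 0],
    [0, 0, 0, 0],
    [0, 0, -0.3, 0],
    [0, 0, -0.3, 0],
  ],
)

```text
t: 8.65
eef_pos: [542.7, 80.3, 107.6]
tcp_rot: [3.138, 0.0, 1.608]
ft_force: [0.2, -0.7, -0.2]
opening: 0.002
grip_force: 0.0
```

Call:
carry_out(
  series=[
    [0, 0, -0.14, 0],
    [0, 0.1, 0, 0],
    [0, 0.1, 0, 0],
    [0, 0.1, 0, 0],
    [0, 0.1, 0, 0],
  ],
)

```text
t: 9.15
eef_pos: [542.2, 100.7, 100.0]
tcp_rot: [3.141, 0.0, 1.608]
ft_force: [-0.2, -2.6, 1.9]
opening: 0.004
grip_force: 1.4
```

Call:
carry_out(
  series=[
    [0, 0.1, 0, 0],
    [0, 0.1, 0, 0],
    [0, 0.1, 0, 0],
    [0, 0, 0, 0],
    [0, 0, 0, 0],
  ],
)

```text
t: 9.65
eef_pos: [542.0, 115.6, 99.2]
tcp_rot: [3.141, -0.0, 1.608]
ft_force: [-0.6, -1.2, 0.0]
opening: 0.005
grip_force: 0.0
```

Call:
carry_out(
  series=[
    [0, 0.08, 0, 0],
    [0, 0.06, 0, 0],
    [0, 0.04, 0, 0],
    [0, 0, 0, 0],
    [0, 0, 0, 0],
  ],
)

```text
t: 10.15
eef_pos: [541.8, 122.9, 99.2]
tcp_rot: [-3.141, 0.002, 1.608]
ft_force: [-1.1, -15.1, 1.4]
opening: 0.008
grip_force: 7.7
```

The stop is reached with 15 N. Now I back off, rise, open the fingers and turn 90° over the handle.

Call:
carry_out(
  series=[
    [0, -0.2, 0, 0],
    [0, -0.1, 0.3, 0],
    [0, 0, 0.8, 0],
    [0, 0, 0.9, 0],
    [0, 0, 0.9, 0],
  ],
)

```text
t: 10.65
eef_pos: [541.8, 109.3, 245.9]
tcp_rot: [-3.141, -0.001, 1.608]
ft_force: [0.7, -0.1, 0.1]
opening: 0.005
grip_force: 0.0
```

Call:
carry_out(
  series=[
    [0, -0.3, 0.1, -1],
    [0, -0.3, 0, -1],
    [0, -0.3, 0, -1],
    [0, -0.3, 0, -1],
    [0, -0.3, 0, -1],
  ],
  fingers=-1,
)

```text
t: 11.15
eef_pos: [542.0, 33.8, 249.4]
tcp_rot: [3.141, -0.001, 1.08]
ft_force: [0.3, -0.2, 0.0]
opening: 0.372
grip_force: 0.0
```

Call:
carry_out(
  series=[
    [0.02, -0.3, 0, -1],
    [0.02, -0.3, 0, -1],
    [0.02, 0, 0, -1],
    [0.02, 0, 0, -1],
    [0, 0, 0, -1],
  ],
)

```text
t: 11.65
eef_pos: [546.1, 4.2, 249.3]
tcp_rot: [-3.141, -0.001, 0.556]
ft_force: [-0.6, -0.2, -0.4]
opening: 0.789
grip_force: 0.0
```

Call:
carry_out(
  series=[
    [0, 0, 0, -1],
    [0, 0, 0, -1],
    [0, 0, 0, -1],
    [0, 0, 0, -1],
    [0, 0, 0, -1],
  ],
)

```text
t: 12.15
eef_pos: [546.0, 4.4, 249.3]
tcp_rot: [-3.141, -0.0, 0.033]
ft_force: [-0.5, -0.9, 1.0]
opening: 0.997
grip_force: 0.0
```

Run:
```python
from h import *
w,W=snap('wrist','w4');a,T=snap('scene');b,U=snap('side');s=env.state();print(s['eef_pos'],s['tcp_rot'],s['ft_force'])
for l,A,X in(('scene',a,T),('side',b,U)):
  for t in(-1,1):
    P=proj(X,np.array([546.2-t*.038*157,-13.2+t*157,92]));q=red(A,P,10);print(l,t,P,q,atz(ray(X,q),92))
print(np.round(W['pose'],3).tolist(),proj(W,np.array([546.2,-13.2,155.])))
```

```text
[546.01872412   4.35980681 249.28215986] [-3.14137409e+00 -1.46301396e-04  3.91697277e-02] [-0.56098803 -0.19833015  0.44962429]
scene -1 [244.830772   225.26641849] [244.5 225. ] [ 550.70546775 -170.27391122   92.        ]
scene 1 [303.93162682 166.04842272] [303.10344828 165.10344828] [535.47915662 144.78947559  92.        ]
side -1 [285.01955321 219.43066021] [284.96774194 219.90322581] [ 551.86168398 -172.38227072   92.        ]
side 1 [276.1391728  160.79563324] [276.40540541 160.21621622] [541.38658339 147.39658267  92.        ]
[[0.033, -0.967, -0.252, 617.129], [-0.999, -0.031, -0.009, 7.314], [0.0, 0.252, -0.968, 399.701], [0.0, 0.0, 0.0, 1.0]] [278.68452823 202.09071573]
```

View pics/w4.png

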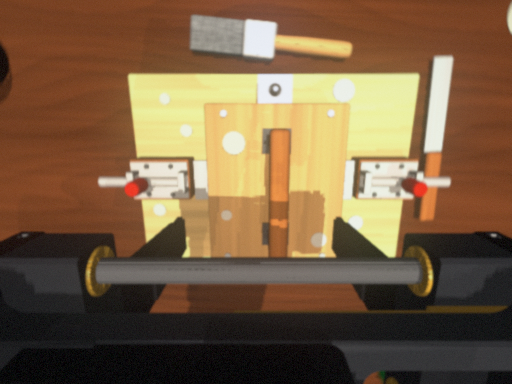

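Both knobs are drawn (left at (136,188), right at (419,187), both within about 1 px of prediction in the scene and side views). The bar is centred at column 280, so its y is about -14. I descend onto the handle.

Call:
carry_out(
  series=[
    [0, -0.36, 0, 0],
    [0, 0, -0.6, 0],
    [0, 0, -0.6, 0],
    [0, 0, -0.5, 0],
    [0, 0, -0.3, 0],
  ],
)

```text
t: 12.8
eef_pos: [545.4, -13.6, 147.5]
tcp_rot: [-3.141, 0.002, 0.04]
ft_force: [0.1, 0.7, 0.4]
opening: 1.0
grip_force: 0.0
```

Call:
carry_out(
  series=[
    [0, 0, -0.05, 0],
    [0, 0, 0, 0],
    [0, 0, 0, 0],
    [0, 0, 0, 0],
    [0, 0, 0, 0],
  ],
)

```text
t: 13.3
eef_pos: [546.3, -13.7, 147.5]
tcp_rot: [3.141, -0.001, 0.037]
ft_force: [0.1, 0.1, 0.1]
opening: 1.001
grip_force: 0.0
```

Call:
carry_out(
  series=[
    [0, 0, -0.06, 0],
    [0, 0, 0, 0],
    [0, 0, 0, 0],
    [0, 0, 0, 0],
    [0, 0, 0, 0],
  ],
  fingers=1,
)

```text
t: 13.8
eef_pos: [546.0, -13.7, 143.8]
tcp_rot: [3.141, 0.0, 0.037]
ft_force: [0.2, -0.2, 0.3]
opening: 0.636
grip_force: 0.0
```

Call:
carry_out(
  series=[
    [0, 0, 0, 0],
    [0, 0, 0, 0],
    [0, 0, 0, 0],
    [0, 0, 0, 0],
    [0, 0, 0, 0],
  ],
)

```text
t: 14.3
eef_pos: [546.0, -13.6, 143.8]
tcp_rot: [3.141, 0.0, 0.037]
ft_force: [0.9, 1.4, 0.2]
opening: 0.216
grip_force: 0.0
```

Call:
carry_out(
  series=[
    [0, 0, 0, 0],
    [0, 0, 0, 0],
    [0, 0, 0, 0],
    [0, 0, 0, 0],
    [0, 0, 0, 0],
  ],
)

```text
t: 14.8
eef_pos: [546.0, -13.8, 143.8]
tcp_rot: [3.141, -0.0, 0.037]
ft_force: [0.3, -1.8, -0.7]
opening: 0.189
grip_force: 30.0
```

Gripped: the opening is 18 mm at 30 N. Now a slow vertical lift.

Call:
carry_out(
  series=[
    [0, 0, 0.06, 0],
    [0, 0, 0.06, 0],
    [0, 0, 0.06, 0],
    [0, 0, 0.06, 0],
    [0, 0, 0.06, 0],
  ],
)

```text
t: 15.3
eef_pos: [545.9, -13.6, 159.0]
tcp_rot: [-3.142, 0.0, 0.037]
ft_force: [0.1, -0.6, -9.9]
opening: 0.188
grip_force: 30.0
```

Call:
carry_out(
  series=[
    [0, 0, 0.06, 0],
    [0, 0, 0.06, 0],
    [0, 0, 0.06, 0],
    [0, 0, 0.06, 0],
    [0, 0, 0.06, 0],
  ],
)

```text
t: 15.8
eef_pos: [546.0, -13.7, 174.1]
tcp_rot: [3.142, 0.0, 0.037]
ft_force: [-0.8, 0.5, -8.7]
opening: 0.189
grip_force: 30.0
```

Call:
carry_out(
  series=[
    [0, 0, 0.15, 0],
    [0, 0, 0.15, 0],
    [0, 0, 0.15, 0],
    [0, 0, 0.15, 0],
    [0, 0, 0.15, 0],
  ],
)

```text
t: 16.3
eef_pos: [546.0, -13.7, 212.1]
tcp_rot: [3.141, -0.0, 0.037]
ft_force: [-0.3, -0.1, -9.1]
opening: 0.185
grip_force: 30.0
```

Call:
carry_out(
  series=[
    [0, 0, 0.15, 0],
    [0, 0, 0.15, 0],
    [0, 0, 0.15, 0],
    [0, 0, 0.15, 0],
    [0, 0, 0.07, 0],
  ],
)

```text
t: 16.8
eef_pos: [546.2, -13.7, 245.7]
tcp_rot: [3.141, -0.001, 0.037]
ft_force: [-0.6, -0.3, -8.8]
opening: 0.189
grip_force: 30.0
```

Call:
carry_out(
  series=[
    [0, 0, 0, 0],
    [0, 0, 0, 0],
    [0, 0, 0, 0],
    [0, 0, 0, 0],
    [0, 0, 0, 0],
  ],
)

```text
t: 17.3
eef_pos: [546.0, -13.7, 244.6]
tcp_rot: [3.142, 0.0, 0.037]
ft_force: [-0.7, 0.6, -8.6]
opening: 0.188
grip_force: 30.0
```

Run:
```python
from h import *
a,T=snap('scene');b,U=snap('side');s=env.state();print({k:s[k] for k in('t','eef_pos','tcp_rot','ft_force','moment','opening','grip_force','qvel')})
print([(r['position'],r['conf']) for r in env.look_for('side','cast')])
x,y=275,185
cr=np.hstack([cv2.resize(a[y-65:y+65,x-65:x+65],(400,400),interpolation=2),cv2.resize(b[y-65:y+65,x-60:x+70],(400,400),interpolation=2)])
cv2.imwrite('pics/crop3.png',cr[:,:,::-1])
```

```text
{'t': 17.4, 'eef_pos': array([545.98160861, -13.66367262, 244.68982013]), 'tcp_rot': array([3.14155246e+00, 2.49847835e-04, 3.71204270e-02]), 'ft_force': array([ 0.21607029,  0.09179798, -8.98940702]), 'moment': array([ 0.04732116, -0.01547188, -0.06193486]), 'opening': 0.18809256826434692, 'grip_force': 29.991627037525177, 'qvel': array([-0.00068702, -0.00426471, -0.00323045,  0.00078217,  0.00209713,
        0.00043547])}
[([0.5229, 0.5479], 0.61)]
```

View pics/crop3.png

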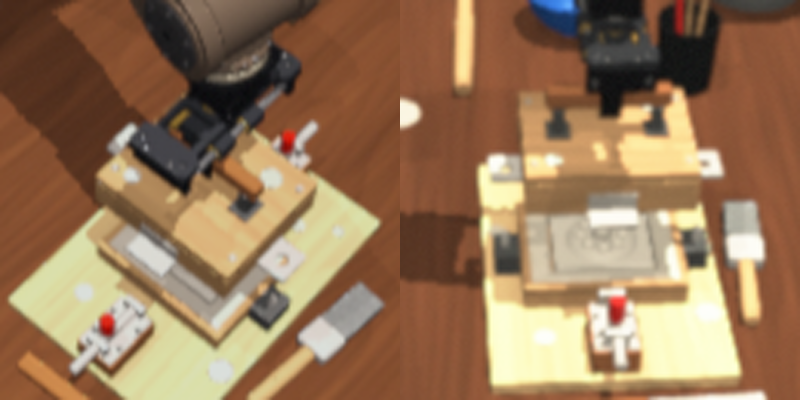

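The upper half hangs level, about 101 mm above the parting face, and the cast rosette lies in the lower half's recess (side crop (600,240)). Both bolts are drawn and the arm is still, so I hand it in.

```bash
python3 -c "
from cell import env
print(env.job_done())"
```

```text
the job is handed in; nothing more can be done
None
```

The job is handed in at about 17 s: both bolts are fully drawn and the upper half is held level about 10 cm above the lower half, with the cast still in its recess; the right bolt's stop was met with a brief 67 N at the fingers before I backed off.

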